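# Blind-stamp a notebook cover in the seal press

## Robot

A 6-joint arm with a two-finger parallel gripper is mounted at the origin on a cart in front of the work surface, level with it; the furniture and walls round the work are solid. World frame = base frame: x ahead of the robot, y to its left, z up, the work surface at z = 0. Lengths are in m, angles in rad, forces in N, time in s.
With the tool pointing down it reaches from about 0.325 to 0.875 m from the base axis. Payload 4.4 kg.
Tool frame: the origin (TCP) lies on the front face of the gripper's body, between the roots of the fingers; the fingertips stand 73 mm ahead of it and the grasp point (between the pads) lies 54 mm ahead of it (r.finger_overhang is the distance from the TCP to the fingertips, in m); z points along the fingers, y is the line along which they close (so a half turn about z gives the same grasp; the last joint's range is limited). The gripper opens to 85 mm and grips with 20 to 120 N. Pads are 22 mm wide; open, the fingers measure 114 mm over their backs; the gripper's body (76 mm by 85 mm) begins 54 mm behind the grasp point. The pads swing forward as they close: fully open they stand 13 mm farther back than shut.
Start: joints at [1.169, 0.207, 1.542, -0, 1.393, -0.15], TCP at [0.143, 0.557, 0.304] pointing down, gripper open.
Joint ranges: [-2.73, 2.73], [-0.86, 2.22], [0.23, 2.46], [-1.11, 4.25], [0.08, 2.63], [-2.82, 2.82]. Speed limits (rad/s): [2.79, 2.79, 3.14, 3.14, 3.14, 3.14].

## Interface

Orientations are given as a rotation vector (axis times angle).
In Python, from plant import telemetry, grab_frame, camera_info, order, masks_of, r gives the robot as it stands.
- The arm moves only by the tool arm_command, never from a script. Its argument "targets" is a list of rows, each a list of 6 numbers: the shift along the tool's x, y, z in mm, then the turn, a rotation vector about the tool's x, y, z in degrees. In form: [[dx, dy, dz, ax, ay, az], ...]. A call has 1 to 20 rows; each row is the pose to reach, as a shift and turn from the pose commanded when the call began, along the tool's axes at that moment; what a row does not reach only later rows make up. A row lasts 1/8 s, in which the tool goes at most 62.5 mm and 10.7 degrees, less where a joint would pass 70% of its speed; a pose out of reach is approached as far as the arm can. A call with a gripper value outside its range is refused whole. "hand" is the opening, from 0 (shut) to 1 (fully open), set as the call begins (left out, the last holds). The fingers move at their own pace and stop on an object; the grip force is fixed at half the most. Time passes only in rows, so rows that repeat a pose let the fingers close. It gives the time, the measured TCP pose, the force, the opening and the grip force at its end, in the units of the state.
- telemetry.read_state(): the state, without advancing time (a new reading comes with each control period).
- grab_frame(name): name is "scene" or "side" or "wrist"; returns the picture (420x560x3 uint8, red, green, blue); there is no depth.
- camera_info(name): a dict with "fx", "fy", "cx", "cy" (pixels), "extrinsics" (4x4, takes a point from camera to world coordinates); the wrist camera has in their place "tool_from_camera" (4x4, takes a point from camera to tool coordinates, whose origin is the TCP and whose axes are the flange's). Camera axes: x right, y down, z forward; pixel columns grow to the right and rows downward; lengths in m; the calibration is good to about 2 mm. A picture is of the moment at which its call begins: read the wrist's pose just before it. camera_info takes no time and is no camera call.
- order.sign_off(): hands the job in; it is judged then, once.
Trained networks look in the newest picture that a camera, given by its name, has taken for a name from the list of things; names that differ only in an ending like _2 or _b are one class to them, and where a whole thing is asked for, a point or a joint stands for the part that bears it (a point fixed in the world has none). Each returns a list of dicts, best first, with "confidence" (0 to 1); they miss things now and then, are a little off and sometimes report something else, mostly with a low value. They report only what shows in the picture. A call takes as long as a camera call. They do not tell look-alikes from the thing itself.
- masks_of(camera, target): "region" (420x560 bool, what is visible of it) and "pixel" ([column, row] in pixels, amid what is visible of it).
The state is a dict: "clock": time; "q": joint angles; "qd": joint speeds; "tau": joint torques, N m; "tool_pos": TCP position; "tool_rot": TCP orientation; "contact_force": force on the tool from outside, world axes, zero at the start; "wrist_torque": the same for the moment, N m; "finger_gap": finger opening in m; "finger_force": force on a finger pad.
Only numpy, scipy, OpenCV 4.12 (cv2) and the standard library are available. Lean on these libraries where they do the work, as an engineer would, in place of code of your own. Each camera call takes 0.05 s, during which the arm holds its last target. There are 200 camera calls.

## Task

Stamp the owner's seal into the cover of the pocket notebook that lies loose on the bed of the small hand press. First push the notebook square and flush into the corner of the two steel fences; then take the seal by its square knob, stand its splined stem in the guide over the notebook, turn it until the splines drop into the keyways, slide it down against the spring until its face is on the cover, and keep pressing firmly: finish while still gripping the knob and pressing, do not let go. Leave everything else on the desk where it is.

Things in the scene. Friction and masses are not known exactly. Their poses are not given: they have to be found in the camera images.
- press: Small grey hand press, heavy, fixed to the desk; its place and yaw vary. Flat bed 190 x 200 mm (x, y), top 12 mm above the desk. Origin on the desk under the bed's middle; x points from the open front to the column at the back, y left, z up. The column carries a guide head 64 x 64 mm over the bed: underside 20 mm, top face 46 mm above the bed; only the steel sleeve stands higher.
- press_corner (a point): Inner corner of the two steel fences, at bed level, where the notebook's corner belongs. The fences stand 10 mm above the bed: the back fence's face is at press x = +45 mm (looks to -x), the left fence's face at press y = +75 mm (looks to -y). The other two sides of the bed are open.
- press_guide (a point): Middle of the upright bore of the guide head, at press x = 0, y = +15 mm, at the level of the head's top face (58 mm above the desk). The bore has radius 13 mm, with four keyways 10 mm wide out to radius 18 mm along the press's +x, -x, +y and -y, through the whole head (26 mm).
- sleeve (a joint): Dark steel lift sleeve round the bore, 38 mm inside and 49 mm outside diameter, standing 14 mm above the head's top face at 0 (top 72 mm above the desk). The seal's collar pushes it down; value: metres down, 0 to 0.010. Its spring pushes up with 4 N at 0, 6 N at 0.008, more than the seal weighs. It reads about 0.008 with the seal's face on the cover.
- notebook: Loose pocket notebook, black covers, grey spine tape, 90 x 120 x 12 mm (x, y, z), about 0.15 kg, flat on the bed partly under the head, askew and 2 to 4 cm out of the corner to the front and right. Origin: middle of its underside; y points along it to the spine. Home, its 120 mm edge is on the back fence, its spine edge on the left fence. Too wide to grip: push its front and right edges.
- notebook_corner (a point): Lower corner of the notebook (its +x, +y corner), which belongs in the corner of the fences.
- seal: The seal, a loose tool standing upright on its face, left or right of the press, 80 mm high, about 0.18 kg. Origin: middle of its face, z up. Steel stem 40 mm long: core 24 mm across, four like splines 8 mm wide, 34 mm across each pair, along its x and y both ways (meshes in any of four positions, about 1 mm play); lowest 3 mm bevelled. Steel collar 46 mm across, 40 to 46 mm up.
- seal_knob (a point): Middle of the seal's dark wooden knob, 63 mm above the face: square, 26 x 26 mm, sides square to the seal's x and y, from 46 to 80 mm above the face. With splines off the keyways the seal stands on the guide head, its face 58 mm above the desk; seated on the notebook its face is at 24 mm.
- office_stamp: Small wooden office stamp with a turned knob, 24 x 40 x 64 mm, a bystander, not the seal; it stands on the other side of the press than the seal.
- spool: Wooden thread spool, 28 mm across, 36 mm high, bystander.
- rubber: Eraser, 19 x 42 x 12 mm, bystander.
- brass_sharpener: Small pencil sharpener, 16 x 26 x 13 mm, bystander.
- fly_box: Small card box with an insect, 30 x 76 x 36 mm, bystander.
Things that resemble listed ones, but are neither listed nor needed, are in the scene too. What is shaped like the seal but orange is not meant.

How it is judged:
On the way, in this order (a step that is already met when the one before it is completed fails the run):
1. the notebook is square and flush in the corner of the fences (horizontal distance between notebook_corner and press_corner below 0.003 m and angle between the x axis of notebook and the x axis of press, either way round below 0.03 rad and z of notebook in the frame of press below 0.0145 m), for 0.2 s.
2. the splines are in the keyways: the stem is at least 10 mm down in the guide, the notebook still in its corner (all of step 1 and horizontal distance between seal and press_guide below 0.003 m and angle between seal's own z axis and vertical below 0.08 rad and (angle between the x axis of seal and the x axis of press, either way round below 0.12 rad or angle between the x axis of seal and the y axis of press, either way round below 0.12 rad) and z of seal in the frame of press below 0.048 m), for 0.1 s.
At the end, for the whole second after the job is handed in: Notebook in the fence corner (3 mm, 0.03 rad, flat); stem upright in the guide (3 mm, tilt 0.08, splines within 0.12 rad), face on the cover (2.5 mm), sleeve down over 6 mm; seal presses the notebook with over 4 N and the fingers still hold the seal, all through the last second (all of step 1 and horizontal distance between seal and press_guide below 0.003 m and angle between seal's own z axis and vertical below 0.08 rad and (angle between the x axis of seal and the x axis of press, either way round below 0.12 rad or angle between the x axis of seal and the y axis of press, either way round below 0.12 rad) and z of seal in the frame of press below 0.0265 m and value of joint sleeve above 0.006 m and contact force between seal and notebook above 4 N and contact force between the fingers and seal above 2 N); the arm keeps its last pose, push and grip.
It fails at once if a bystander (office stamp, spool, rubber, sharpener or insect box) is pushed more than 30 mm away (distance of any of office_stamp, spool, rubber, brass_sharpener, fly_box from where it was at the start of the episode above 0.03 m).
It also fails if it takes over 72 s, if anything falls off the work surface, if the arm or the gripper's body presses on something with over 40 N, if the wrist force passes 120 N, or if a joint passes its speed limit or range.

## Working session

There is one attempt and no reset: what is moved stays moved. The work goes in short steps, Python scripts to look and compute and a tool call to move; the robot and the scene stay as the last step left them, time stands still between calls to the robot, and variables do not carry over. Pictures are saved under pics/ and viewed, at most 10 in all, crops included, and the job is handed in when it is done.

Besides the shell and the picture viewer there is one more tool, called after "Call:" as name(argument=value, ...) on one line, values as JSON. arm_command: Moves the arm, as the interface text tells. Its arguments: {"type":"object","properties":{"targets":{"type":"array","items":{"type":"array","items":{"type":"number"}}},"hand":{"type":"number"}},"required":["targets"]}

```bash
ls; mkdir -p pics; python3 - <<'E'
from plant import telemetry, grab_frame, camera_info
import cv2, numpy as np
s=telemetry.read_state(); print(s)
ims=[]
for n in ["scene","side"]:
    im=grab_frame(n); cv2.imwrite(f"pics/{n}0.png",im[:,:,::-1]); 
    c=camera_info(n); print(n,c)
print(camera_info("wrist"))
E
```

```text
pics
{'clock': 0.0, 'q': array([ 1.16850336e+00,  2.07459711e-01,  1.54296874e+00, -1.41306168e-05,
        1.39350269e+00, -1.50537604e-01]), 'qd': array([-0.00133941, -0.00127799,  0.00168916, -0.00023312,  0.00166235,
       -0.00011148]), 'tau': array([-2.50213943e-04, -3.83055031e+01, -2.91586089e+01, -4.21656905e-04,
        1.09354325e-02,  1.13400574e-06]), 'tool_pos': array([0.14303348, 0.55630862, 0.30269601]), 'tool_rot': array([-0.39433027, -3.11611458,  0.00353909]), 'contact_force': array([ 0.9030267 , -0.91159106,  0.63735597]), 'wrist_torque': array([-0.03102046, -0.06660695,  0.0229532 ]), 'finger_force': 0.0, 'finger_gap': 0.08527446514961243}
scene {'fx': 430.37772099951803, 'fy': 430.37772099951803, 'cx': 275.55050270018194, 'cy': 211.5915139999998, 'extrinsics': array([[-0.44468646, -0.74470195,  0.49766751,  0.04409004],
       [-0.89561079,  0.37691003, -0.23626287,  0.17513766],
       [-0.01163046, -0.55077929, -0.83456989,  1.05863646],
       [ 0.        ,  0.        ,  0.        ,  1.        ]])}
side {'fx': 453.07264156998224, 'fy': 453.07264156998224, 'cx': 281.4418408636587, 'cy': 211.19380253072478, 'extrinsics': array([[-0.86768012, -0.19026949,  0.45926979,  0.1911313 ],
       [-0.49704825,  0.31603331, -0.80812498,  0.67438197],
       [ 0.00861698, -0.92947322, -0.36878893,  0.44397538],
       [ 0.        ,  0.        ,  0.        ,  1.        ]])}
{'fx': 361.9210008332869, 'fy': 361.9210008332869, 'cx': 281.68399417222963, 'cy': 210.77875655309253, 'tool_from_camera': array([[ 4.96623567e-04, -9.58642767e-01, -2.84611662e-01,
         7.23590139e-02],
       [ 9.99999876e-01,  4.86137562e-04,  1.07484168e-04,
        -7.07546792e-04],
       [ 3.53214987e-05, -2.84611680e-01,  9.58642890e-01,
        -6.94273801e-02],
       [ 0.00000000e+00,  0.00000000e+00,  0.00000000e+00,
         1.00000000e+00]])}
```

View pics/scene0.png

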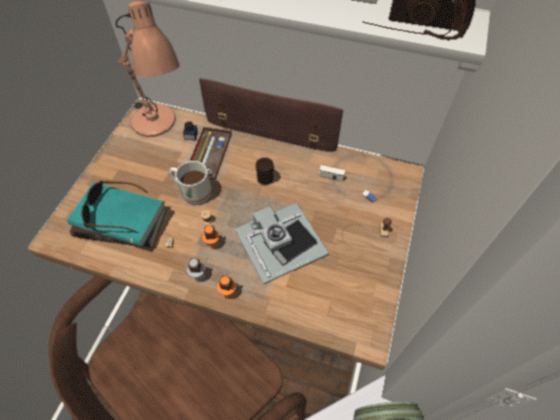

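View pics/side0.png

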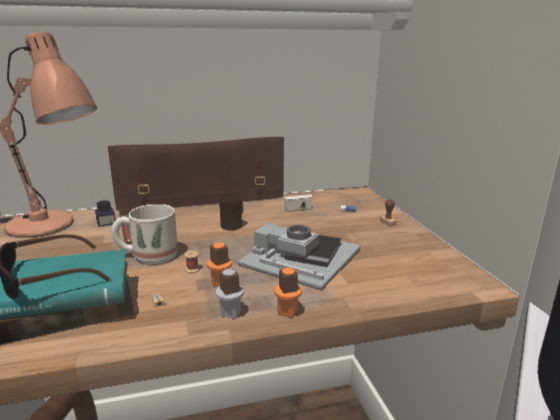

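The scene picture shows the press at (280,242) with the notebook (black) on its right side. The grey seal is at (196,268) with orange look-alikes at (210,236) and (227,287), and the office stamp is at (386,227). In the side picture the seal is at (230,295) and the press at (300,252).

```bash
cat > h.py <<'E'
import numpy as np, cv2
from scipy.spatial.transform import Rotation as R
from plant import telemetry, grab_frame, camera_info, order, masks_of
def tool():
    s=telemetry.read_state(); T=np.eye(4); T[:3,:3]=R.from_rotvec(s["tool_rot"]).as_matrix(); T[:3,3]=s["tool_pos"]; return T
def cam(n,T=None):
    c=camera_info(n); K=np.array([[c["fx"],0,c["cx"]],[0,c["fy"],c["cy"]],[0,0,1]])
    E=c["extrinsics"] if n!="wrist" else (tool() if T is None else T)@c["tool_from_camera"]
    return K,E
def onz(ce,px,z):
    K,E=ce; d=E[:3,:3]@np.linalg.inv(K)@np.array([px[0],px[1],1.]); o=E[:3,3]; return o+d*(z-o[2])/d[2]
def proj(ce,P):
    K,E=ce; p=(np.atleast_2d(P)-E[:3,3])@E[:3,:3]; u=p@K.T; return u[:,:2]/u[:,2:]
E
python3 - <<'E'
from h import *
a=cv2.imread("pics/scene0.png");b=cv2.imread("pics/side0.png")
A=cv2.resize(a[195:295,160:340],None,fx=4.4,fy=3*4.4/3,interpolation=cv2.INTER_CUBIC)
cv2.imwrite("pics/c0.png",A)
sc=cam("scene");sd=cam("side")
for p in [(236,237),(291,206),(327,249),(270,279)]: print("bed",onz(sc,p,.012))
print("seal base",onz(sc,(197,275),0.005),onz(sd,(231,312),0.0)); print("orange",onz(sc,(210,243),0),onz(sc,(227,294),0))
print("seal top",onz(sc,(195,262),.08),onz(sd,(230,275),.08))
for n in ["office_stamp","spool","rubber","brass_sharpener","fly_box","seal","notebook","press"]:
    for k in masks_of("scene",n)[:3]: print(n,k["confidence"],k["pixel"],onz(sc,k["pixel"],.02).round(3))
E
```

```text
bed [0.64180567 0.01596169 0.012     ]
bed [ 0.66534659 -0.17041106  0.012     ]
bed [ 0.49382308 -0.19263653  0.012     ]
bed [ 0.48376182 -0.01320546  0.012     ]
seal base [0.58510947 0.15522125 0.005     ] [ 5.86582574e-01  1.48842091e-01 -5.55111512e-17]
orange [0.663815  0.0874065 0.       ] [0.50109358 0.10402288 0.        ]
seal top [0.58274918 0.1484135  0.08      ] [0.57715285 0.16027116 0.08      ]
office_stamp 0.46 [387.0, 224.9] [ 0.481 -0.38   0.02 ]
spool 0.63 [207.9, 216.4] [0.736 0.062 0.02 ]
rubber 0.45 [368.7, 196.9] [ 0.586 -0.387  0.02 ]
brass_sharpener 0.49 [168.3, 243.7] [0.702 0.193 0.02 ]
brass_sharpener 0.28 [270.7, 241.9] [ 0.58  -0.062  0.02 ]
fly_box 0.7 [273.4, 242.1] [ 0.576 -0.069  0.02 ]
seal 0.74 [226.4, 289.7] [0.504 0.102 0.02 ]
seal 0.57 [192.0, 268.6] [0.601 0.161 0.02 ]
seal 0.54 [209.9, 239.2] [0.664 0.085 0.02 ]
notebook 0.72 [292.5, 245.4] [ 0.543 -0.111  0.02 ]
press 0.68 [269.2, 240.4] [ 0.586 -0.061  0.02 ]
```

View pics/c0.png

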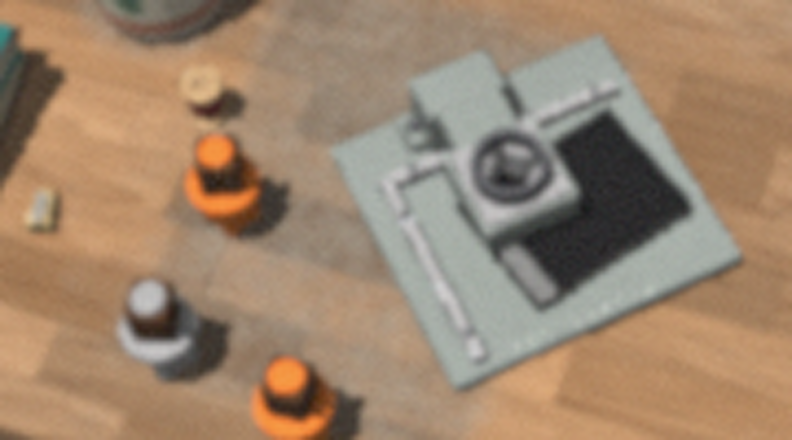

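The crop shows the notebook (black, grey tape) under the head, askew. The bed corners are at crop pixels (335,152), (603,38), (742,258) and (460,387), the sleeve ring at (511,168), and the seal knob top at (151,298).

```bash
cat >> h.py <<'E'
def rows(T0,T1,step=60,deg=10):
    D=np.linalg.inv(T0)@T1; rv=R.from_matrix(D[:3,:3]).as_rotvec(degrees=True); t=D[:3,3]*1000
    print("shift",t.round(1),"turn",rv.round(1),"rows",int(np.ceil(max(np.linalg.norm(t)/step,np.linalg.norm(rv)/deg))))
def down(yaw,p):  # tool x at world angle yaw, pointing down
    T=np.eye(4); c,s=np.cos(yaw),np.sin(yaw); T[:3,:3]=np.array([[c,s,0],[s,-c,0],[0,0,-1]]); T[:3,3]=p; return T
E
python3 - <<'E'
from h import *
sc=cam("scene")
f=lambda x,y:(160+(x+.5)/4.4-.5,195+(y+.5)/4.4-.5)
P=[onz(sc,f(*p),.012)[:2] for p in [(335,152),(603,38),(742,258),(460,387)]]
for i in range(4): print(P[i],np.linalg.norm(P[i]-P[(i+1)%4]))
ctr=np.mean(P,0); back=(P[0]-P[3]+P[1]-P[2]); left=(P[0]-P[1]+P[3]-P[2])
print(ctr,np.degrees(np.arctan2(back[1],back[0])),np.degrees(np.arctan2(-left[0],left[1])))
print("sleeve",onz(sc,f(511,168),.072), "knob",onz(sc,f(151,298),.08))
print(tool().round(3))
yaw=np.arctan2(back[1],back[0])
rows(tool(),down(yaw+np.pi,[ctr[0]-.02,ctr[1],.30]))
E
```

```text
[0.66572264 0.00633426] 0.1961650794204497
[ 0.66650108 -0.18982927] 0.1856222818704358
[ 0.48088042 -0.18905422] 0.19403457547715586
[0.4815092  0.00497934] 0.1842184319900038
[ 0.57365333 -0.09189247] 0.08983420169863529 0.02197546875092627
sleeve [ 0.57166089 -0.07459061  0.072     ] knob [0.58306498 0.15117559 0.08      ]
[[-0.968  0.249 -0.     0.143]
 [ 0.249  0.968 -0.     0.557]
 [ 0.    -0.    -1.     0.304]
 [ 0.     0.     0.     1.   ]]
shift [-559.1 -526.     3.9] turn [ -0.   -0.  -14.5] rows 13
```

Call:
arm_command(targets=[[-40,-38,0,0,0,-1],[-80,-75,0,0,0,-2],[-120,-113,0,0,0,-3],[-160,-150,0,0,0,-4],[-200,-188,0,0,0,-5],[-240,-226,0,0,0,-6],[-280,-263,0,0,0,-7],[-320,-301,0,0,0,-8],[-360,-338,0,0,0,-9],[-400,-376,0,0,0,-10],[-440,-414,0,0,0,-11],[-480,-451,0,0,0,-12],[-520,-489,0,0,0,-13],[-559,-526,0,0,0,-14.5],[-559,-526,0,0,0,-14.5],[-559,-526,0,0,0,-14.5]], hand=0)

```text
clock: 2.5
tool_pos: [0.5532, -0.0916, 0.3035]
tool_rot: [0.001, -3.141, -0.001]
contact_force: [0.3, 0.8, 0.8]
finger_gap: -0.0003
finger_force: 0.0
```

```bash
python3 - <<'E'
from h import *
T=tool(); print(T.round(4)); im=grab_frame("wrist"); cv2.imwrite("pics/w1.png",im[:,:,::-1]); np.save("w1T.npy",T)
cv2.imwrite("pics/w1b.png",cv2.resize(im[:,:,::-1],(784,588),interpolation=cv2.INTER_CUBIC))
E
```

```text
[[-1.000e+00 -7.000e-04 -1.000e-03  5.532e-01]
 [-7.000e-04  1.000e+00  8.000e-04 -9.160e-02]
 [ 1.000e-03  8.000e-04 -1.000e+00  3.035e-01]
 [ 0.000e+00  0.000e+00  0.000e+00  1.000e+00]]
```

View pics/w1b.png

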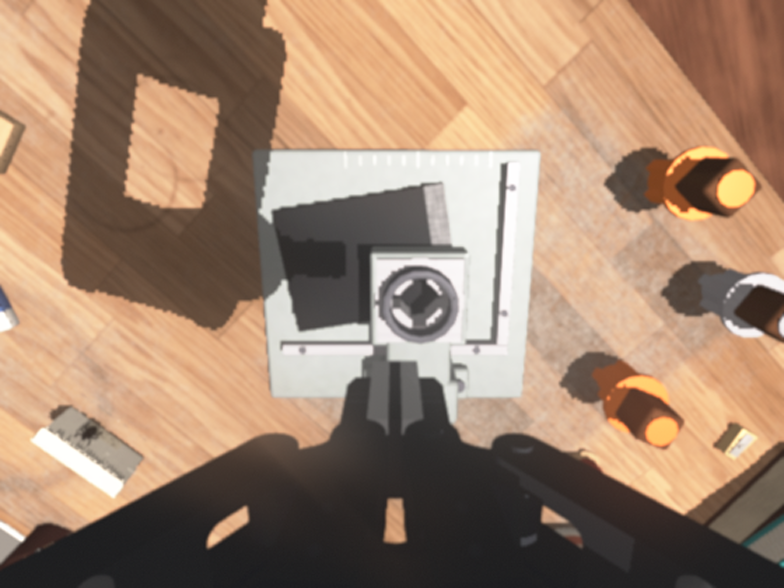

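The wrist view (784 px wide) shows bed corners at (254,150), (540,150), (523,397) and (271,397), and sleeve centre at (419,303). Notebook top corners are at (273,212), (441,183) and (300,331), with the spine to the right. The seal lies at about (755,305), cut by the frame edge.

```bash
python3 - <<'E'
from h import *
T=np.load("w1T.npy"); w=cam("wrist",T); f=lambda x,y:((x+.5)/1.4-.5,(y+.5)/1.4-.5)
P=[onz(w,f(*p),.012)[:2] for p in [(254,150),(540,150),(523,397),(271,397)]]
for i in range(4): print(P[i].round(4),np.linalg.norm(P[i]-P[(i+1)%4]).round(4))
print("c",np.mean(P,0)); b=P[2]-P[1]+P[3]-P[0]; l=P[1]-P[0]+P[2]-P[3]; print(np.degrees([np.arctan2(b[1],b[0]),np.arctan2(-l[0],l[1])]))
print("sleeve",onz(w,f(419,303),.072))
N=[onz(w,f(*p),.024)[:2] for p in [(273,212),(441,183),(300,331)]]
print("nb",np.round(N,4),np.linalg.norm(N[0]-N[1]),np.linalg.norm(N[0]-N[2]))
d=N[1]-N[0]; print("yaw",np.degrees(np.arctan2(-d[0],d[1])),np.degrees(np.arctan2((N[2]-N[0])[1],(N[2]-N[0])[0])))
print("fence corner",onz(w,f(497,342),.022), onz(w,f(303,343),.022),onz(w,f(507,163),.022))
print("cam h",w[1][:3,3])
E
```

```text
[ 0.4839 -0.1884] 0.1959
[0.4837 0.0075] 0.1876
[0.6712 0.0095] 0.1991
[ 0.6714 -0.1895] 0.1875
c [ 0.57754689 -0.09024281]
[0.14696657 0.05833081]
sleeve [ 0.57479067 -0.07689231  0.072     ]
nb [[ 0.5246 -0.1754]
 [ 0.505  -0.0608]
 [ 0.6114 -0.1614]] 0.11620396306226734 0.0879122235498767
yaw 9.695731438580006 9.16389540168706
fence corner [ 0.62069329 -0.0159231   0.022     ] [ 0.62162443 -0.16004634  0.022     ] [ 0.49198032 -0.01674933  0.022     ]
cam h [ 0.48078167 -0.09241379  0.3730249 ]
```

Call:
arm_command(targets=[[40,-12,40,0,0,0],[78,-23,80,0,0,0],[78,-23,130,0,0,0],[78,-23,180,0,0,0],[78,-23,205,0,0,0],[78,-23,217,0,0,0],[78,-23,217,0,0,0],[72,-23,217,0,0,0],[66,-23,217,0,0,0],[61,-23,217,0,0,0],[57,-23,217,0,0,0],[53,-23,217,0,0,0],[49,-23,217,0,0,0],[46,-23,217,0,0,0],[43,-23,217,0,0,0],[40,-23,217,0,0,0],[37,-23,217,0,0,0],[37,-23,217,0,0,0]], hand=0.5)

```text
clock: 4.8
tool_pos: [0.5171, -0.115, 0.087]
tool_rot: [-0.002, 3.141, -0.0]
contact_force: [0.9, -0.7, -0.1]
finger_gap: 0.0426
finger_force: 0.0
```

```bash
python3 - <<'E'
from h import *
from plant import r
print(r.finger_overhang)
im=grab_frame("scene"); a=im[195:295,200:350,::-1]; 
im2=grab_frame("wrist")[:,:,::-1]
cv2.imwrite("pics/p2.png",np.hstack([cv2.resize(a,(400,300),interpolation=cv2.INTER_CUBIC),cv2.resize(im2,(400,300))]))
E
```

```text
0.0726
```

View pics/p2.png

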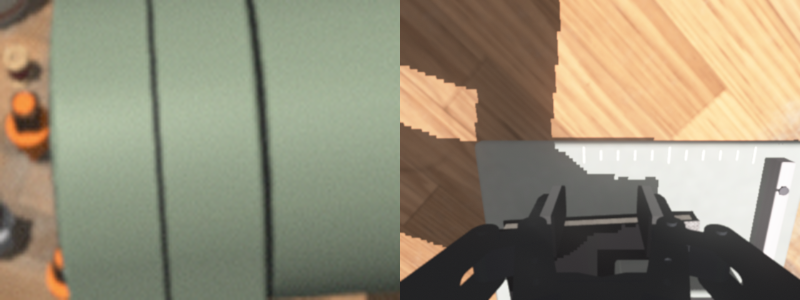

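The wrist view shows both fingertips at the notebook's front edge, which now looks square to the bed. The arm hides the scene view. I continue to the fence.

Call:
arm_command(targets=[[-1.5,0,0,0,0,0],[-3,0,0,0,0,0],[-4.5,0,0,0,0,0],[-6,0,0,0,0,0],[-6,0,0,0,0,0]])

```text
clock: 5.52
tool_pos: [0.5225, -0.1147, 0.0867]
tool_rot: [0.002, -3.141, -0.001]
contact_force: [-1.8, 1.4, 0.3]
finger_gap: 0.0426
finger_force: 0.8
```

Call:
arm_command(targets=[[-1,0,0,0,0,0],[-2,0,0,0,0,0],[-2,0,0,0,0,0]])

```text
clock: 5.9
tool_pos: [0.5228, -0.1146, 0.0866]
tool_rot: [0.003, -3.137, -0.001]
contact_force: [-7.6, 1.1, 5.6]
finger_gap: 0.043
finger_force: 3.7
```

Call:
arm_command(targets=[[6,0,0,0,0,0],[14,0,-10,0,0,0],[14,-20,-25,0,0,0],[0,-65,-25,0,0,0],[-25,-95,-25,0,0,0],[-47,-95,-15,0,0,0],[-47,-95,-3,0,0,0],[-47,-95,-3,0,0,0],[-47,-88,-3,0,0,0],[-47,-81,-3,0,0,0],[-47,-74,-3,0,0,0],[-47,-68,-3,0,0,0],[-47,-62,-3,0,0,0],[-47,-57,-3,0,0,0],[-47,-52,-3,0,0,0],[-47,-48,-3,0,0,0],[-47,-45,-3,0,0,0],[-47,-42,-3,0,0,0],[-47,-39,-3,0,0,0],[-47,-39,-3,0,0,0]], hand=0)

```text
clock: 8.4
tool_pos: [0.5718, -0.1537, 0.0901]
tool_rot: [-0.002, 3.141, -0.0]
contact_force: [-3.2, -3.4, 4.9]
finger_gap: -0.0001
finger_force: 3.1
```

Call:
arm_command(targets=[[0,1.5,0,0,0,0],[0,3,0,0,0,0],[0,3,0,0,0,0]])

```text
clock: 8.78
tool_pos: [0.5718, -0.151, 0.0902]
tool_rot: [-0.002, 3.141, -0.001]
contact_force: [-2.8, -4.3, 6.1]
finger_gap: 0.0002
finger_force: 3.5
```

Call:
arm_command(targets=[[0,1,0,0,0,0],[0,2,0,0,0,0],[0,2,0,0,0,0]])

```text
clock: 9.15
tool_pos: [0.5718, -0.1491, 0.0902]
tool_rot: [-0.002, 3.141, -0.001]
contact_force: [-2.6, -4.3, 5.5]
finger_gap: -0.0003
finger_force: 3.5
```

Call:
arm_command(targets=[[0,1,0,0,0,0],[0,2,0,0,0,0],[0,2,0,0,0,0]])

```text
clock: 9.52
tool_pos: [0.5718, -0.1471, 0.0902]
tool_rot: [-0.002, 3.141, -0.001]
contact_force: [-2.7, -4.4, 4.9]
finger_gap: -0.0002
finger_force: 3.5
```

Call:
arm_command(targets=[[0,1,0,0,0,0],[0,2,0,0,0,0],[0,3,0,0,0,0],[0,3,0,0,0,0]])

```text
clock: 10.02
tool_pos: [0.5718, -0.1441, 0.0902]
tool_rot: [-0.002, 3.141, -0.001]
contact_force: [-2.3, -5.7, 4.8]
finger_gap: -0.0001
finger_force: 3.5
```

```bash
python3 - <<'E'
from h import *
a=grab_frame("scene")[195:295,200:350,::-1]; 
im2=grab_frame("wrist")[120:,100:460,::-1]
cv2.imwrite("pics/p3.png",np.hstack([cv2.resize(a,(300,400),interpolation=cv2.INTER_CUBIC),cv2.resize(im2,(480,400))]))
E
```

```text
(no output)
```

View pics/p3.png

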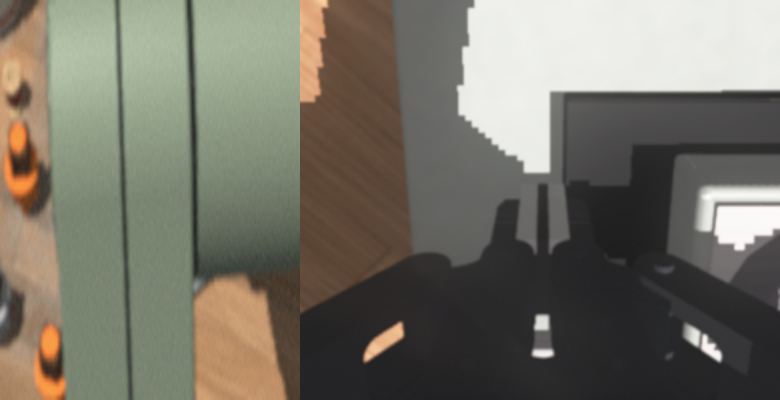

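The wrist view shows the notebook square, its right edge at column 563 in contact with the shut fingers, with no riding over it. I keep pushing until the force rises.

Call:
arm_command(targets=[[0,1,0,0,0,0],[0,2,0,0,0,0],[0,3,0,0,0,0],[0,3,0,0,0,0]])

```text
clock: 10.62
tool_pos: [0.5718, -0.1417, 0.0902]
tool_rot: [-0.002, 3.141, -0.003]
contact_force: [-2.6, -6.6, 5.2]
finger_gap: -0.0
finger_force: 4.3
```

Call:
arm_command(targets=[[0,1,0,0,0,0],[0,2,0,0,0,0],[0,2,0,0,0,0]])

```text
clock: 11.0
tool_pos: [0.5718, -0.1413, 0.0902]
tool_rot: [-0.003, 3.141, -0.007]
contact_force: [-2.3, -10.8, 3.2]
finger_gap: -0.0002
finger_force: 6.6
```

Call:
arm_command(targets=[[0,-3,0,0,0,0],[0,-8,0,0,0,0],[20,-8,-20,0,0,0],[50,-8,-25,0,0,0],[72,-8,-25,0,0,0],[72,25,-25,0,0,0],[72,52,-15,0,0,0],[72,52,3,0,0,0],[72,52,3,0,0,0],[66,52,3,0,0,0],[60,52,3,0,0,0],[56,52,3,0,0,0],[53,52,3,0,0,0],[51,52,3,0,0,0],[49,52,3,0,0,0],[49,52,3,0,0,0]], hand=0.5)

```text
clock: 13.0
tool_pos: [0.5224, -0.0869, 0.0868]
tool_rot: [0.002, -3.141, 0.0]
contact_force: [-0.5, -0.6, -0.6]
finger_gap: 0.0426
finger_force: 0.4
```

Call:
arm_command(targets=[[-1,0,0,0,0,0],[-2,0,0,0,0,0],[-2,0,0,0,0,0]])

```text
clock: 13.38
tool_pos: [0.5228, -0.0868, 0.0865]
tool_rot: [0.003, -3.137, -0.001]
contact_force: [-5.8, -1.4, 3.9]
finger_gap: 0.0425
finger_force: 3.2
```

Call:
arm_command(targets=[[6,0,0,0,0,0],[14,0,-10,0,0,0],[14,0,-50,0,0,0],[10,20,-100,0,0,0],[0,60,-140,0,0,0],[-10,95,-180,0,0,0],[-20,127,-220,0,0,0],[-20,127,-225,0,0,0],[-20,127,-225,0,0,0]], hand=0.8)

```text
clock: 14.5
tool_pos: [0.5441, 0.04, 0.3121]
tool_rot: [-0.003, 3.141, -0.001]
contact_force: [-0.1, -0.0, -0.3]
finger_gap: 0.068
finger_force: 0.0
```

```bash
python3 - <<'E'
from h import *
T=tool(); print(T.round(4)); im=grab_frame("wrist"); np.save("w4T.npy",T); np.save("w4.npy",im)
cv2.imwrite("pics/w4b.png",cv2.resize(im[:400,160:,::-1],(800,800),interpolation=cv2.INTER_CUBIC)[:600])
w=cam("wrist",T); print(proj(w,[[.621,-.0155,.012],[.583,.151,.08],[.583,.151,0]]))
for k in masks_of("wrist","seal"): print(k["confidence"],k["pixel"],onz(w,k["pixel"],.04))
E
```

```text
[[-1.000e+00 -1.600e-03  7.000e-04  5.441e-01]
 [-1.600e-03  1.000e+00 -5.000e-04  4.000e-02]
 [-7.000e-04 -5.000e-04 -1.000e+00  3.121e-01]
 [ 0.000e+00  0.000e+00  0.000e+00  1.000e+00]]
[[231.67513193 245.23341154]
 [407.71491821 234.6109131 ]
 [383.44564205 209.23101819]]
0.89 [323.0, 289.7] [0.65971315 0.08292506 0.04      ]
0.73 [200.0, 197.5] [ 0.55981391 -0.04034568  0.04      ]
0.7 [348.8, 139.2] [0.50355017 0.10149123 0.04      ]
0.65 [398.5, 226.6] [0.58931811 0.15577804 0.04      ]
```

View pics/w4b.png

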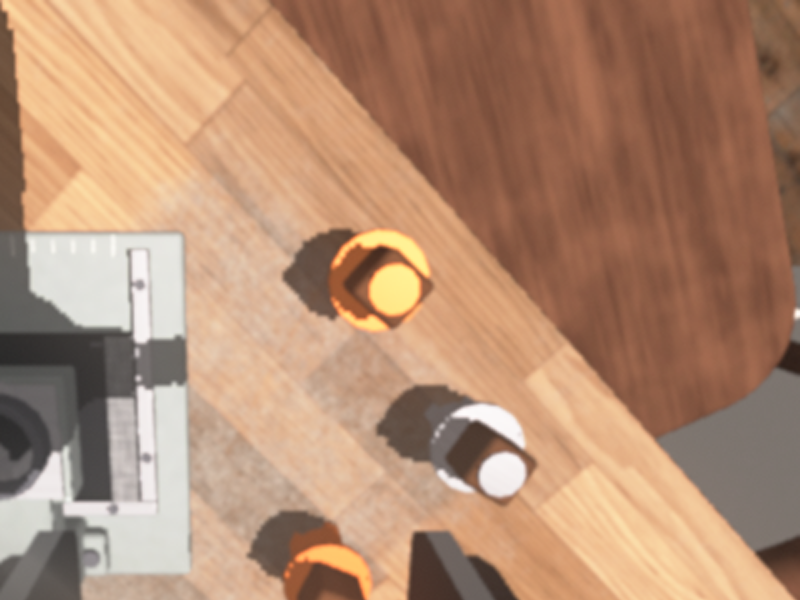

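The notebook now sits flush against both fences and square, its edges meeting them at about (138,400) and (110,502). The seal's collar centre is at crop (478,448), its top disc at (503,475), and the knob is yawed about 45°.

```bash
python3 - <<'E'
from h import *
T=np.load("w4T.npy"); w=cam("wrist",T); g=lambda x,y:(160+(x+.5)/2-.5,(y+.5)/2-.5)
print("top",onz(w,g(503,475),.08),"collar",onz(w,g(478,448),.045))
print("guide sleeve?", "fence corner",onz(w,g(135,500),.024))
print(telemetry.read_state()["q"])
E
```

```text
top [0.58548807 0.15439234 0.08      ] collar [0.58464017 0.15403793 0.045     ]
guide sleeve? fence corner [ 0.62132099 -0.01862825  0.024     ]
[-8.63000676e-02  1.39054149e-01  1.60694998e+00 -2.68360686e-04
  1.39881612e+00 -1.65730899e+00]
```

Call:
arm_command(targets=[[-14,38,24,0,0,0],[-27,76,48,0,0,0],[-41,114,72,0,0,0],[-41,114,72,0,0,0],[-41,114,72,0,0,0]], hand=0.7)

```text
clock: 15.22
tool_pos: [0.5847, 0.1531, 0.2386]
tool_rot: [0.001, -3.139, 0.002]
contact_force: [0.1, 0.3, -0.2]
finger_gap: 0.0602
finger_force: 0.0
```

```bash
python3 - <<'E'
from h import *
T=tool(); print(T.round(4)); im=grab_frame("wrist"); np.save("w5T.npy",T); np.save("w5.npy",im)
w=cam("wrist",T); u=proj(w,[.585,.154,.08])[0]; print(u)
x,y=int(u[0])-75,int(u[1])-75; print(x,y)
cv2.imwrite("pics/w5b.png",cv2.resize(im[y:y+150,x:x+150,::-1],(600,600),interpolation=cv2.INTER_CUBIC))
E
```

```text
[[-1.000e+00 -5.000e-04 -2.600e-03  5.847e-01]
 [-5.000e-04  1.000e+00 -1.000e-03  1.531e-01]
 [ 2.600e-03 -1.000e-03 -1.000e+00  2.386e-01]
 [ 0.000e+00  0.000e+00  0.000e+00  1.000e+00]]
[284.34236329 218.86332313]
209 143
```

View pics/w5b.png

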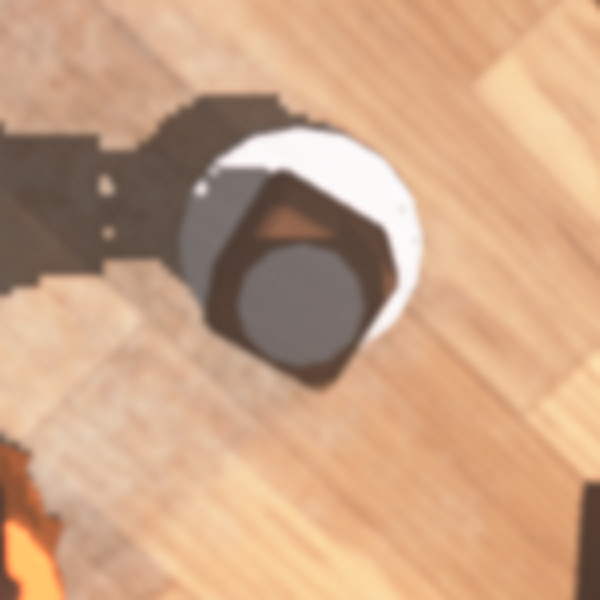

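The close view shows the knob's top square with corners at (208,325), (320,388) and (397,280), so its edges run at about 59° and 149° in the world. The disc centre at (301,304) agrees with seal (0.585, 0.154).

Call:
arm_command(targets=[[0,1,10,0,0,8],[0,1,20,0,0,16],[0,1,35,0,0,24],[0,1,50,0,0,31],[0,1,70,0,0,31],[0,1,90,0,0,31],[0,1,105,0,0,31],[0,1,115,0,0,31],[0,1,115,0,0,31]])

```text
clock: 16.4
tool_pos: [0.5847, 0.1552, 0.1237]
tool_rot: [-0.836, -3.026, 0.001]
contact_force: [0.5, -0.5, -0.5]
finger_gap: 0.0598
finger_force: 0.0
```

Call:
arm_command(targets=[[0,0,0,0,0,0],[0,0,0,0,0,0],[0,0,0,0,0,0],[0,0,0,0,0,0],[0,0,0,0,0,0],[0,0,0,0,0,0]], hand=0)

```text
clock: 17.15
tool_pos: [0.586, 0.1554, 0.1258]
tool_rot: [0.837, 3.026, 0.001]
contact_force: [0.3, 1.4, 5.2]
finger_gap: 0.0251
finger_force: 59.9
```

Call:
arm_command(targets=[[0,0,-10,0,0,0],[0,0,-30,0,0,0],[0,0,-60,0,0,0],[0,0,-90,0,0,0],[0,0,-110,0,0,0],[0,0,-110,0,0,0],[0,0,-110,0,0,0]])

```text
clock: 18.02
tool_pos: [0.5846, 0.1551, 0.2342]
tool_rot: [-0.837, -3.027, 0.001]
contact_force: [-0.9, 0.3, -2.2]
finger_gap: 0.025
finger_force: 59.1
```

```bash
python3 - <<'E'
from h import *
T=tool(); s=telemetry.read_state(); print(T.round(4),s["contact_force"],s["finger_gap"],s["finger_force"])
yaw=np.arctan2(T[1,0],T[0,0]); print(np.degrees(yaw))
rows(T,down(np.radians(180.1),[.576,-.0755,T[2,3]]))
a=grab_frame("side"); cv2.imwrite("pics/s6.png",cv2.resize(a[150:330,150:400,::-1],(750,540),interpolation=cv2.INTER_CUBIC))
E
```

```text
[[-8.578e-01  5.139e-01 -1.500e-03  5.846e-01]
 [ 5.139e-01  8.578e-01 -3.000e-04  1.551e-01]
 [ 1.100e-03 -1.000e-03 -1.000e+00  2.342e-01]
 [ 0.000e+00  0.000e+00  0.000e+00  1.000e+00]] [-0.89928571  0.30720667 -2.16735354] 0.025033762726231215 59.1356885433197
149.0728823291115
shift [-1.111e+02 -2.022e+02  1.000e-01] turn [ -0.   -0.1 -31. ] rows 4
```

View pics/s6.png

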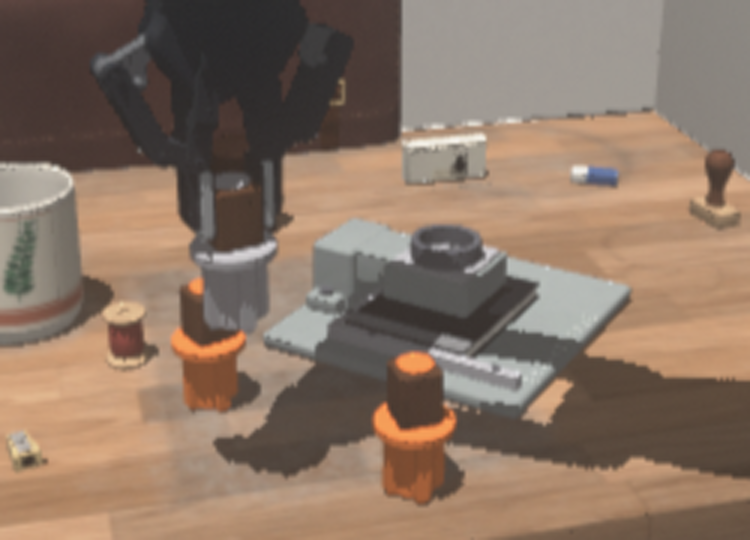

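The side view shows the grey seal held upright by its knob at about (235,240), fingertips just above the collar. The other things are undisturbed. Next I fit the sleeve numerically.

```bash
cat > fit.py <<'E'
from h import *
from scipy.optimize import minimize
from scipy.ndimage import map_coordinates
def score(im,ce,x,y,edges,th):
    g=cv2.GaussianBlur(im.astype(np.float32).mean(2),(0,0),.7); s=0
    for r,z,d in edges:
        v=[]
        for dr in (-.0012,.0012):
            P=np.c_[x+(r+dr)*np.cos(th),y+(r+dr)*np.sin(th),np.full(len(th),z)]; u=proj(ce,P); v.append(map_coordinates(g,[u[:,1],u[:,0]],order=1))
        s+=np.mean(np.abs(v[1]-v[0]))
    return s
th=np.linspace(0,2*np.pi,180,endpoint=False)
def best(im,ce,edges,x0,y0,th=th,rad=.005):
    gx=np.arange(-rad,rad+1e-9,.00025); S=np.array([[score(im,ce,x0+a,y0+b,edges,th) for b in gx] for a in gx])
    i,j=np.unravel_index(S.argmax(),S.shape); return (x0+gx[i]).round(4),(y0+gx[j]).round(4),S.max().round(1),np.median(S).round(1)
E
python3 - <<'E'
from fit import *
T=np.load("w1T.npy"); w=cam("wrist",T); a=cv2.imread("pics/w1.png")
for e in ([(.019,.072,0)],[(.0245,.072,0)],[(.019,.072,0),(.0245,.072,0)]): print("wrist",best(a,w,e,.576,-.0755))
T4=np.load("w4T.npy"); print("w4",best(np.load("w4.npy"),cam("wrist",T4),[(.019,.072,0),(.0245,.072,0)],.576,-.0755))
for n in ("scene","side"): print(n,best(cv2.imread(f"pics/{n}0.png"),cam(n),[(.019,.072,0),(.0245,.072,0)],.576,-.0755,rad=.006))
# seal from w5 : collar circle r=.023 z=.046 and top disc
T5=np.load("w5T.npy"); w5=cam("wrist",T5); im=np.load("w5.npy")
print("collar",best(im,w5,[(.023,.046,0)],.585,.154)); print("disc",[best(im,w5,[(r,.08,0)],.585,.154,rad=.003) for r in (.0085,.009,.0095,.0100)])
print("disc eyeball",onz(w5,(209+301.5/4-.5,143+304.5/4-.5),.08))
E
```

```text
wrist (np.float64(0.5782), np.float64(-0.071), np.float32(49.7), np.float32(36.5))
wrist (np.float64(0.5755), np.float64(-0.0778), np.float32(72.1), np.float32(33.1))
wrist (np.float64(0.5742), np.float64(-0.0785), np.float32(95.3), np.float32(71.4))
w4 (np.float64(0.5778), np.float64(-0.0745), np.float32(47.9), np.float32(35.1))
scene (np.float64(0.57), np.float64(-0.0732), np.float32(31.9), np.float32(24.8))
side (np.float64(0.576), np.float64(-0.0728), np.float32(21.8), np.float32(16.7))
collar (np.float64(0.5852), np.float64(0.1535), np.float32(60.0), np.float32(23.9))
disc [(np.float64(0.5875), np.float64(0.157), np.float32(26.5), np.float32(13.2)), (np.float64(0.5865), np.float64(0.157), np.float32(27.3), np.float32(15.8)), (np.float64(0.5858), np.float64(0.157), np.float32(28.4), np.float32(19.2)), (np.float64(0.588), np.float64(0.1548), np.float32(33.2), np.float32(23.1))]
disc eyeball [0.58521756 0.15371781 0.08      ]
```

Call:
arm_command(targets=[[-18,-34,0,0,0,-5],[-37,-68,0,0,0,-10],[-55,-102,0,0,0,-15.5],[-73,-136,0,0,0,-21],[-92,-170,0,0,0,-26],[-110,-203.4,0,0,0,-31],[-110,-203.4,0,0,0,-31],[-110,-203.4,0,0,0,-31],[-110,-203.4,0,0,0,-31]])

```text
clock: 19.2
tool_pos: [0.5748, -0.0747, 0.2343]
tool_rot: [0.004, -3.14, -0.001]
contact_force: [1.0, -0.3, -1.7]
finger_gap: 0.0252
finger_force: 59.5
```

```bash
python3 - <<'E'
from fit import *
T=tool(); print(T.round(4),np.degrees(np.arctan2(T[1,0],T[0,0])))
w=cam("wrist",T); im=grab_frame("wrist"); np.save("w7.npy",im); zc=T[2,3]-.1245
a=proj(w,[[T[0,3],T[1,3],zc+.04],[.5757,-.076,.072]]); print(a)
cv2.imwrite("pics/w7.png",cv2.resize(im[100:400,100:460,::-1],(720,600),interpolation=cv2.INTER_CUBIC))
E
```

```text
[[-1.000e+00 -2.300e-03 -1.200e-03  5.748e-01]
 [-2.300e-03  1.000e+00  7.000e-04 -7.470e-02]
 [ 1.200e-03  7.000e-04 -1.000e+00  2.343e-01]
 [ 0.000e+00  0.000e+00  0.000e+00  1.000e+00]] -179.86937361416298
[[282.97665771 266.33388328]
 [280.54449789 217.63148454]]
```

View pics/w7.png

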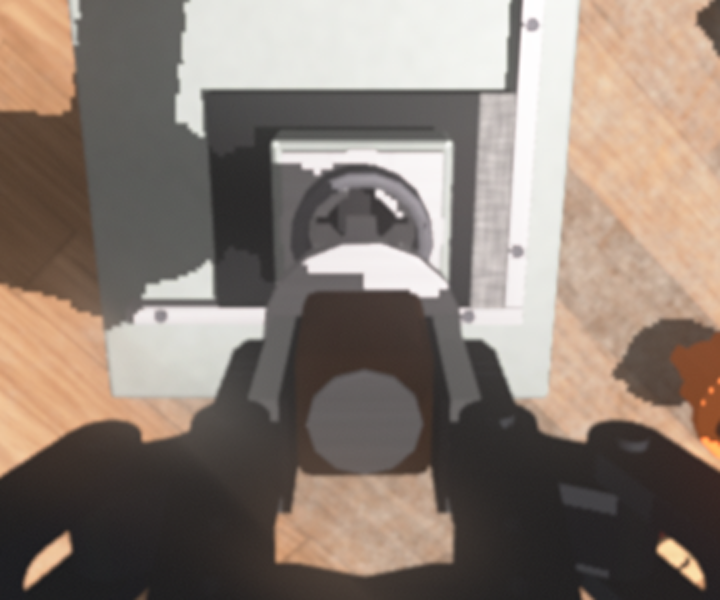

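The view shows the notebook flush at both fences, the sleeve ring spanning columns 292–433 (middle about 362), and the knob's disc centred at (364,422), square to the head. The offset across is therefore under 1 mm.

```bash
python3 - <<'E'
from fit import *
T=tool(); w=cam("wrist",T); g=lambda x,y:(100+(x+.5)/2-.5,100+(y+.5)/2-.5)
for z in (.189,.190,.191): print("disc",onz(w,g(364.5,422),z)-T[:3,3])
for p in [(300,475),(430,475)]: print("knob back corners",onz(w,g(*p),.19)-T[:3,3])
print("head front top edge",onz(w,g(362,141),.058),"L",onz(w,g(273,141),.058),"R",onz(w,g(453,141),.058))
print("sleeve front top outer",onz(w,g(362,166),.072), "sides",onz(w,g(292,232),.072),onz(w,g(433,232),.072))
print("nb front",onz(w,g(300,91),.024),"bed back",onz(w,g(330,397),.012),"fence right face", onz(w,g(508,300),.022))
E
```

```text
disc [-0.00086291 -0.00051994 -0.04543904]
disc [-0.00148599 -0.0005232  -0.04443904]
disc [-0.00210907 -0.00052646 -0.04343904]
knob back corners [ 0.0095676  -0.01229416 -0.04443904]
knob back corners [ 0.00949931  0.01150561 -0.04443904]
head front top edge [ 0.54625574 -0.07595719  0.058     ] L [ 0.54634879 -0.10647885  0.058     ] R [ 0.5461606  -0.04474706  0.058     ]
sleeve front top outer [ 0.55200648 -0.07591352  0.072     ] sides [ 0.57465283 -0.099345    0.072     ] [ 0.57451069 -0.05203768  0.072     ]
nb front [ 0.53306248 -0.09979414  0.024     ] bed back [ 0.67154686 -0.09025383  0.012     ] fence right face [ 0.61982142 -0.01459979  0.022     ]
```

Call:
arm_command(targets=[[-1.7,-0.5,10,0,0,0],[-1.7,-0.5,22,0,0,0],[-1.7,-0.5,32,0,0,0],[-1.7,-0.5,36,0,0,0],[-1.7,-0.5,40,0,0,0],[-1.7,-0.5,40,0,0,0]])

```text
clock: 20.0
tool_pos: [0.5768, -0.0764, 0.1948]
tool_rot: [0.002, -3.142, -0.0]
contact_force: [0.3, -0.3, -1.3]
finger_gap: 0.0249
finger_force: 59.5
```

Call:
arm_command(targets=[[0,0,2,0,0,0],[0,0,4,0,0,0],[0,0,6,0,0,0],[0,0,6,0,0,0]])

```text
clock: 20.5
tool_pos: [0.5769, -0.0761, 0.1887]
tool_rot: [-0.002, 3.141, 0.001]
contact_force: [0.1, 1.8, -2.0]
finger_gap: 0.0249
finger_force: 59.5
```

Call:
arm_command(targets=[[0,0.8,0,0,0,0],[0,0.8,2,0,0,0],[0,0.8,4,0,0,0],[0,0.8,6,0,0,0],[0,0.8,6,0,0,0]])

```text
clock: 21.12
tool_pos: [0.5767, -0.0755, 0.1826]
tool_rot: [0.002, -3.141, -0.0]
contact_force: [1.2, 0.2, -1.1]
finger_gap: 0.0247
finger_force: 59.4
```

Call:
arm_command(targets=[[0,0,2,0,0,0],[0,0,4,0,0,0],[0,0,4,0,0,0]])

```text
clock: 21.5
tool_pos: [0.5773, -0.0753, 0.1789]
tool_rot: [-0.002, 3.14, 0.001]
contact_force: [2.0, 1.7, -0.8]
finger_gap: 0.0246
finger_force: 59.5
```

Call:
arm_command(targets=[[-0.5,0.3,2,0,0,0],[-0.5,0.3,4,0,0,0],[-0.5,0.3,6,0,0,0],[-0.5,0.3,6,0,0,0]])

```text
clock: 22.0
tool_pos: [0.5774, -0.0751, 0.1726]
tool_rot: [-0.002, 3.141, 0.0]
contact_force: [3.3, 0.7, -2.1]
finger_gap: 0.0249
finger_force: 59.4
```

Call:
arm_command(targets=[[-0.5,0,2,0,0,0],[-0.7,0,5,0,0,0],[-0.7,0,8,0,0,0],[-0.7,0,11,0,0,0],[-0.7,0,13,0,0,0],[-0.7,0,13,0,0,0]])

```text
clock: 22.75
tool_pos: [0.5777, -0.0752, 0.1594]
tool_rot: [0.002, -3.141, -0.0]
contact_force: [-0.0, 0.7, -1.8]
finger_gap: 0.0252
finger_force: 59.5
```

Call:
arm_command(targets=[[0,0,2,0,0,0],[0,0,4,0,0,0],[0,0,6,0,0,0],[0,0,8,0,0,0],[0,0,9.5,0,0,0],[0,0,9.5,0,0,0]])

```text
clock: 23.5
tool_pos: [0.578, -0.0753, 0.1504]
tool_rot: [0.002, -3.142, 0.0]
contact_force: [-1.0, -0.1, 3.4]
finger_gap: 0.0251
finger_force: 60.2
```

Call:
arm_command(targets=[[0,0,1,0,0,0],[0,0,2,0,0,0],[0,0,2,0,0,0]])

```text
clock: 23.88
tool_pos: [0.5782, -0.0753, 0.1498]
tool_rot: [-0.002, 3.141, -0.001]
contact_force: [-4.7, 0.3, 11.9]
finger_gap: 0.0252
finger_force: 61.1
```

Call:
arm_command(targets=[[0.3,0,1,0,0,0],[0.5,0,1.5,0,0,0],[0.5,0,1.5,0,0,0],[0.5,0,1.5,0,0,0],[0.5,0,1.5,0,0,0]])

```text
clock: 24.5
tool_pos: [0.5782, -0.0753, 0.1498]
tool_rot: [-0.002, 3.14, -0.001]
contact_force: [-6.5, 1.1, 16.7]
finger_gap: 0.025
finger_force: 62.0
```

```bash
python3 - <<'E'
from h import *
for i in range(3):
    grab_frame("wrist"); s=telemetry.read_state(); print(s["clock"],s["tool_pos"].round(4),s["tool_rot"].round(3),s["contact_force"].round(1),s["finger_force"],s["finger_gap"])
E
```

```text
24.55 [ 0.5782 -0.0753  0.1498] [-2.00e-03  3.14e+00 -1.00e-03] [-5.1  1.  17.8] 62.01807975769043 0.025443025990843453
24.6 [ 0.5782 -0.0754  0.1498] [-2.00e-03  3.14e+00 -1.00e-03] [-5.9  1.6 16.3] 62.018126249313354 0.025032265667639157
24.65 [ 0.5782 -0.0753  0.1498] [-2.00e-03  3.14e+00 -1.00e-03] [-5.6  1.4 17.2] 62.01781511306763 0.025151679780545343
```

```bash
python3 -c "
from plant import order; print(order.sign_off())"
```

```text
the job is handed in; nothing more can be done
None
```

I handed the job in at about 25 s with the notebook flush in the fence corner, the seal down in the guide with its face on the cover (face height worked out at 24 mm), and the gripper still holding the knob and pressing with about 17 N measured at the wrist; the verdict was not shown.

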